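# Re-rack the seed vials in reverse order

## Task

Move the four seed vials from the grey rack to the empty white rack in reverse order, counted from each rack's red end: the vial next to the red end of the grey rack goes into the well farthest from the red end of the white rack, and so on, so that the vial farthest from the grey rack's red end finishes next to the white rack's red end. Lower each one gently into its well (do not drop it, do not tip it over) and leave all four standing upright on the floors of their wells.

Things in the scene. Friction and masses are not known exactly. Their poses are not given: they have to be found in the camera images.
- vial_yellow: Upright glass vial of seeds with a yellow screw cap: a plain cylinder 30 mm in diameter and 80 mm tall over all (the cap is the top 22 mm, flush with the glass), flat foot, 40 to 85 g, loose. Origin: centre of its underside; z up along it. At the start it stands in a well of the grey rack.
- vial_green: Upright glass vial of seeds with a green screw cap: a plain cylinder 30 mm in diameter and 80 mm tall over all (the cap is the top 22 mm, flush with the glass), flat foot, 40 to 85 g, loose. Origin: centre of its underside; z up along it. At the start it stands in a well of the grey rack.
- vial_blue: Upright glass vial of seeds with a blue screw cap: a plain cylinder 30 mm in diameter and 80 mm tall over all (the cap is the top 22 mm, flush with the glass), flat foot, 40 to 85 g, loose. Origin: centre of its underside; z up along it. At the start it stands in a well of the grey rack.
- vial_pink: Upright glass vial of seeds with a pink screw cap: a plain cylinder 30 mm in diameter and 80 mm tall over all (the cap is the top 22 mm, flush with the glass), flat foot, 40 to 85 g, loose. Origin: centre of its underside; z up along it. At the start it stands in a well of the grey rack.
- tag_yellow: Flat yellow tag, 18 x 34 x 4 mm, fixed on the deck of the grey rack beside the well in which the yellow-capped vial stands at the start; it stays there. Origin: centre of its underside; axes parallel to the grey rack's; the well's centre lies 37 mm from it along +x.
- tag_green: Flat green tag, 18 x 34 x 4 mm, fixed on the deck of the grey rack beside the well in which the green-capped vial stands at the start; it stays there. Origin: centre of its underside; axes parallel to the grey rack's; the well's centre lies 37 mm from it along +x.
- tag_blue: Flat blue tag, 18 x 34 x 4 mm, fixed on the deck of the grey rack beside the well in which the blue-capped vial stands at the start; it stays there. Origin: centre of its underside; axes parallel to the grey rack's; the well's centre lies 37 mm from it along +x.
- tag_pink: Flat pink tag, 18 x 34 x 4 mm, fixed on the deck of the grey rack beside the well in which the pink-capped vial stands at the start; it stays there. Origin: centre of its underside; axes parallel to the grey rack's; the well's centre lies 37 mm from it along +x.
- old_rack: The grey rack, full at the start, with four coloured tags. Fixed block 100 (x) x 240 (y) x 26 mm high with a row of four round wells at x = 0, y = +90, +30, -30, -90 mm, each 46 mm wide, 20 mm deep, floor 6 mm above the bench. A red block (20 mm long, 34 mm high) is its +y end, beyond y = 120 mm, next to the well at +90. Origin: centre of the underside of the 240 mm block; z up.
- new_rack: The white rack, empty at the start, no tags. Fixed block 100 (x) x 240 (y) x 26 mm high with a row of four round wells at x = 0, y = +90, +30, -30, -90 mm, each 46 mm wide, 20 mm deep, floor 6 mm above the bench. A red block (20 mm long, 34 mm high) is its +y end, beyond y = 120 mm, next to the well at +90. Origin: centre of the underside of the 240 mm block; z up.
Mind the look-alikes: they are no part of the job. Leave any orange look-alike of the vial_pink alone.

How it is judged:
At the end, for the whole second after the job is handed in: Each vial stands in the white-rack well that mirrors its old one (old well at y, new well at -y): foot within 12 mm of the well centre along the rack's x and y and 4 mm of the well floor, leaning under 0.1 rad, slower than 0.02 m/s (((y of tag_yellow in the frame of old_rack between 0.08 and 0.1 m and y of vial_yellow in the frame of new_rack between -0.102 and -0.078 m) or (y of tag_yellow in the frame of old_rack between 0.02 and 0.04 m and y of vial_yellow in the frame of new_rack between -0.042 and -0.018 m) or (y of tag_yellow in the frame of old_rack between -0.04 and -0.02 m and y of vial_yellow in the frame of new_rack between 0.018 and 0.042 m) or (y of tag_yellow in the frame of old_rack between -0.1 and -0.08 m and y of vial_yellow in the frame of new_rack between 0.078 and 0.102 m)) and x of vial_yellow in the frame of new_rack between -0.012 and 0.012 m and z of vial_yellow in the frame of new_rack between 0.002 and 0.01 m and angle between each of vial_yellow, vial_green, vial_blue, vial_pink's own z axis and vertical below 0.1 rad and linear speed of each of vial_yellow, vial_green, vial_blue, vial_pink below 0.02 m/s and ((y of tag_green in the frame of old_rack between 0.08 and 0.1 m and y of vial_green in the frame of new_rack between -0.102 and -0.078 m) or (y of tag_green in the frame of old_rack between 0.02 and 0.04 m and y of vial_green in the frame of new_rack between -0.042 and -0.018 m) or (y of tag_green in the frame of old_rack between -0.04 and -0.02 m and y of vial_green in the frame of new_rack between 0.018 and 0.042 m) or (y of tag_green in the frame of old_rack between -0.1 and -0.08 m and y of vial_green in the frame of new_rack between 0.078 and 0.102 m)) and x of vial_green in the frame of new_rack between -0.012 and 0.012 m and z of vial_green in the frame of new_rack between 0.002 and 0.01 m and ((y of tag_blue in the frame of old_rack between 0.08 and 0.1 m and y of vial_blue in the frame of new_rack between -0.102 and -0.078 m) or (y of tag_blue in the frame of old_rack between 0.02 and 0.04 m and y of vial_blue in the frame of new_rack between -0.042 and -0.018 m) or (y of tag_blue in the frame of old_rack between -0.04 and -0.02 m and y of vial_blue in the frame of new_rack between 0.018 and 0.042 m) or (y of tag_blue in the frame of old_rack between -0.1 and -0.08 m and y of vial_blue in the frame of new_rack between 0.078 and 0.102 m)) and x of vial_blue in the frame of new_rack between -0.012 and 0.012 m and z of vial_blue in the frame of new_rack between 0.002 and 0.01 m and ((y of tag_pink in the frame of old_rack between 0.08 and 0.1 m and y of vial_pink in the frame of new_rack between -0.102 and -0.078 m) or (y of tag_pink in the frame of old_rack between 0.02 and 0.04 m and y of vial_pink in the frame of new_rack between -0.042 and -0.018 m) or (y of tag_pink in the frame of old_rack between -0.04 and -0.02 m and y of vial_pink in the frame of new_rack between 0.018 and 0.042 m) or (y of tag_pink in the frame of old_rack between -0.1 and -0.08 m and y of vial_pink in the frame of new_rack between 0.078 and 0.102 m)) and x of vial_pink in the frame of new_rack between -0.012 and 0.012 m and z of vial_pink in the frame of new_rack between 0.002 and 0.01 m); the robot touches nothing.
It fails at once if a vial is tipped over (more than 45 degrees) (angle between any of vial_yellow, vial_green, vial_blue, vial_pink's own z axis and vertical above 0.785 rad).
It fails at once if a vial is dropped into the white rack (arrives faster than 0.6 m/s) ((linear speed of vial_yellow above 0.6 m/s and z of vial_yellow in the frame of new_rack below 0.03 m and x of vial_yellow in the frame of new_rack between -0.05 and 0.05 m and y of vial_yellow in the frame of new_rack between -0.14 and 0.14 m) or (linear speed of vial_green above 0.6 m/s and z of vial_green in the frame of new_rack below 0.03 m and x of vial_green in the frame of new_rack between -0.05 and 0.05 m and y of vial_green in the frame of new_rack between -0.14 and 0.14 m) or (linear speed of vial_blue above 0.6 m/s and z of vial_blue in the frame of new_rack below 0.03 m and x of vial_blue in the frame of new_rack between -0.05 and 0.05 m and y of vial_blue in the frame of new_rack between -0.14 and 0.14 m) or (linear speed of vial_pink above 0.6 m/s and z of vial_pink in the frame of new_rack below 0.03 m and x of vial_pink in the frame of new_rack between -0.05 and 0.05 m and y of vial_pink in the frame of new_rack between -0.14 and 0.14 m)).
It also fails if it takes over 120 s, if anything falls off the work surface, if the arm or the gripper's body presses on something with over 40 N, if the wrist force passes 120 N, or if a joint passes its speed limit or range.

## Robot

A 6-joint arm with a two-finger parallel gripper is mounted at the origin on the work surface. World frame = base frame: x ahead of the robot, y to its left, z up, the work surface at z = 0. Lengths are in m, angles in rad, forces in N, time in s.
With the tool pointing down it reaches from about 0.35 to 0.875 m from the base axis. Payload 4.2 kg.
Tool frame: the origin (TCP) lies midway between the tips of the shut fingers; the grasp point (between the pads) lies 19 mm behind it (ctrl.tcp_to_grasp is the distance from the TCP to the grasp point, in m); z points along the fingers, y is the line along which they close (so a half turn about z gives the same grasp; the last joint's range is limited). The gripper opens to 85 mm and grips with 20 to 120 N. Pads are 22 mm wide; open, the fingers measure 114 mm over their backs; the gripper's body (76 mm by 85 mm) begins 54 mm behind the grasp point. The pads swing forward as they close: fully open they stand 13 mm farther back than shut.
Start: joints at [-1.081, 0.385, 0.008, 0, -1.194, -0.259], TCP at [0.143, -0.608, 0.231] pointing down, gripper open.
Joint ranges: [-3.14, 3.14], [-1.21, 2.06], [-1.07, 1.41], [-3.16, 2.05], [-2.99, -0.16], [-3.1, 3.1]. Speed limits (rad/s): [2.79, 2.79, 3.14, 3.14, 3.14, 3.14].

## Interface

Orientations are given as a rotation vector (axis times angle).
In Python, from workcell import readout, read_camera, sign_off, ctrl gives the robot as it stands. The module is installed in compiled form; this text tells all that it offers.
- The arm moves only by the shell command python3 -m creep 'ROWS' [FORCE]. ROWS is text: rows parted by semicolons, each of 5 numbers parted by spaces: the opening, from 0 (shut) to 1 (fully open), then the shift along the tool's x, y, z in m, then the turn about the tool's z in rad. A call has 1 to 8 rows; each row is the pose to reach, as a shift and turn from the pose commanded when the call began, along the tool's axes at that moment; what a row does not reach only later rows make up. A row lasts 1/12 s, in which the tool goes at most 41.7 mm and 7.16 degrees, less where a joint would pass 70% of its speed; a pose out of reach is approached as far as the arm can. A call with a gripper value outside its range is refused whole. The fingers move at their own pace and stop on an object; FORCE is the grip in N (left out, the last holds). Time passes only in rows, so rows that repeat a pose let the fingers close. It gives the time, the measured TCP pose, the force, the opening and the grip force at its end, in the units of the state.
- readout.get_obs(): the state, without advancing time (a new reading comes with each control period).
- read_camera(name): name is "side" or "top"; returns a dict with "image" (420x560x3 uint8, red, green, blue), "depth" (420x560 float32, m along the optical axis (not along the pixel's ray), 0 where there is no reading), "K" (3x3 intrinsics, pixels), "rvec" (rotation vector, rad) and "tvec" (3), from world to camera coordinates, as OpenCV has them. Camera axes: x right, y down, z forward; pixel columns grow to the right and rows downward; lengths in m; the calibration is good to about 2 mm. A picture is of the moment at which its call begins.
- sign_off(): hands the job in; it is judged then, once.
The state is a dict: "t": time; "joints": joint angles; "dq": joint speeds; "joint_efforts": joint torques, N m; "position": TCP position; "eef_rot": TCP orientation; "wrist_force": force on the tool from outside, world axes, zero at the start; "wrist_torque": the same for the moment, N m; "width": finger opening in m; "gripper_force": force on a finger pad.
Only numpy, scipy, OpenCV 4.12 (cv2) and the standard library are available. Lean on these libraries where they do the work, as an engineer would, in place of code of your own. Each camera call takes 0.05 s, during which the arm holds its last target. There are 200 camera calls.

## Working session

There is one attempt and no reset: what is moved stays moved. The work goes in short steps, Python scripts to look and compute and a shell command to move; the robot and the scene stay as the last step left them, time stands still between calls to the robot, and variables do not carry over. Pictures are saved under pics/ and viewed, at most 14 in all, crops included, and the job is handed in when it is done.

```bash
mkdir -p pics; cat > h.py <<'E'
import numpy as np, cv2
from workcell import readout, read_camera
def cam(n):
    c=read_camera(n); c['R']=cv2.Rodrigues(np.array(c['rvec'],float))[0]; c['t']=np.array(c['tvec'],float).ravel(); return c
def save(c,f): cv2.imwrite('pics/'+f,c['image'][:,:,::-1])
def ray(c,u,v,z):
    d=c['R'].T@np.linalg.inv(c['K'])@np.array([u,v,1.]); o=-c['R'].T@c['t']
    return o+d*(z-o[2])/d[2]
def cloud(c):
    v,u=np.mgrid[:420,:560]; d=c['depth']
    p=np.stack([u*d,v*d,d],-1)@np.linalg.inv(c['K']).T
    return (p-c['t'])@c['R']
E
python3 - <<'E'
from h import *
for n in('top','side'):
    c=cam(n); save(c,n+'0.png'); print(n,(-c['R'].T@c['t']).round(3),c['K'].round(1).tolist(),c['R'].round(3).tolist())
o=readout.get_obs(); print(o)
E
```

```text
top [0.418 0.022 0.864] [[422.4, 0.0, 276.7], [0.0, 422.4, 207.2], [0.0, 0.0, 1.0]] [[-0.026, -1.0, 0.01], [-0.997, 0.025, -0.07], [0.07, -0.012, -0.998]]
side [ 0.382 -0.879  0.877] [[476.3, 0.0, 276.0], [0.0, 476.3, 215.2], [0.0, 0.0, 1.0]] [[0.989, -0.144, -0.012], [-0.104, -0.652, -0.751], [0.101, 0.744, -0.661]]
{'t': 0.1, 'joints': array([-1.08139906e+00,  3.85451310e-01,  6.74736033e-03, -4.43915002e-04,
       -1.19398134e+00, -2.58606659e-01]), 'dq': array([-0.00034369, -0.00282221,  0.00255306,  0.00293347,  0.00112276,
       -0.00074794]), 'joint_efforts': array([-1.43942882e-03, -3.93317235e+01,  1.88929152e+01,  4.19794008e+00,
       -2.58321241e-03,  2.74070132e-06]), 'position': array([ 0.14286882, -0.60791131,  0.23034083]), 'eef_rot': array([ 3.61430153e-01, -3.12042320e+00, -2.99856167e-03]), 'wrist_force': array([0.30495084, 0.26804237, 0.05460407]), 'wrist_torque': array([ 0.00128981,  0.08209279, -0.01847082]), 'gripper_force': 0.0, 'width': 0.0852714421487956}
```

View pics/top0.png

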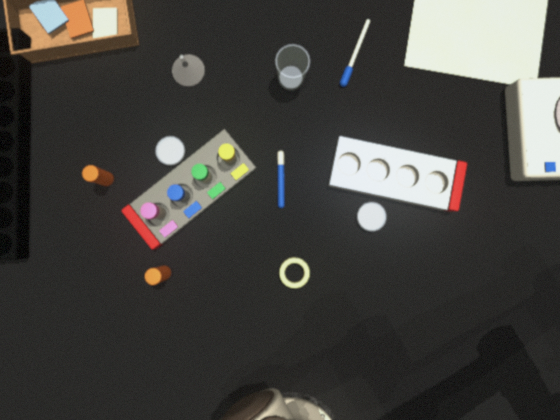

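View pics/side0.png

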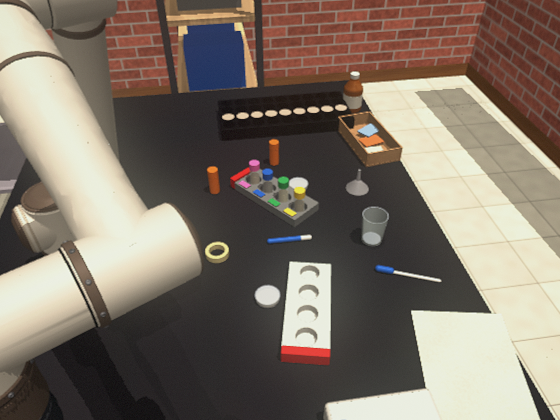

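The top view shows the grey rack with its red end at (140,227). From that end the order is pink (150,212), blue (177,193), green (200,172), yellow (227,152). The white rack's red end is at (458,186), with wells at about (348,163), (379,170), (409,177) and (438,182). Orange look-alikes stand at (97,175) and (157,275), and there is a glass at (290,65).

```bash
cat > m.py <<'E'
from h import *
def masks(c):
    h=cv2.cvtColor(c['image'],cv2.COLOR_RGB2HSV); return h[...,0].astype(int),h[...,1].astype(int),h[...,2].astype(int)
HUE=dict(yellow=(24,36),green=(45,80),blue=(100,125),pink=(140,172))
def caps(c,P,roi):
    H,S,V=masks(c); u0,v0,u1,v1=roi; out={}
    for n,(a,b) in HUE.items():
        m=((H>=a)&(H<=b)&(S>90)&(V>70)); w=np.zeros_like(m); w[v0:v1,u0:u1]=1; m&=w
        hi=m&(P[...,2]>0.075)&(P[...,2]<0.1); lo=m&(P[...,2]<0.045)&(P[...,2]>0.02)
        r=[]
        for q,z in((hi,0.086),(lo,0.03)):
            v,u=np.nonzero(q)
            if len(u)<5: r.append((None,len(u)));continue
            (cu,cv_),rad=cv2.minEnclosingCircle(np.stack([u,v],1).astype(np.float32))
            r.append((ray(c,u.mean(),v.mean(),z).round(4)[:2].tolist(),ray(c,cu,cv_,z).round(4)[:2].tolist(),round(float(np.median(P[...,2][q])),4),len(u)))
        out[n]=r
    return out
E
python3 - <<'E'
from m import *
c=cam('top');P=cloud(c);H,S,V=masks(c)
for k,v in caps(c,P,(100,110,280,260)).items(): print(k,v)
# decks
for n,(u0,v0,u1,v1) in dict(old=(110,120,265,255),new=(320,125,475,220)).items():
    w=np.zeros(H.shape,bool); w[v0:v1,u0:u1]=1
    red=w&((H<6)|(H>174))&(S>150)&(V>100)
    for lab,q in (('deck',w&~red&(abs(P[...,2]-.026)<.006)),('red',red&(P[...,2]>.025)&(P[...,2]<.045))):
        nl,L,st,_=cv2.connectedComponentsWithStats(q.astype(np.uint8)); i=1+np.argmax(st[1:,4]); q=L==i
        print(n,lab,q.sum(),np.median(P[q][:,2]).round(4),cv2.minAreaRect((P[q][:,:2]*1000).astype(np.float32)))
    # wells: floor pixels
    q=(w&(P[...,2]<.016)&(P[...,2]>.003)&(V>60)).astype(np.uint8)
    nl,L,st,ce=cv2.connectedComponentsWithStats(q)
    for i in range(1,nl):
        if st[i,4]>60: print(' floor',ce[i].round(1),st[i,4],ray(c,*ce[i],.006).round(4))
# clutter above 40mm
for z in(.03,.05,.1):
    q=((P[...,2]>z)&(c['depth']>0)).astype(np.uint8);nl,L,st,ce=cv2.connectedComponentsWithStats(q)
    print(z,[(ce[i].round().tolist(),int(st[i,4]),P[L==i][:,:].max(0).round(3).tolist()) for i in range(1,nl) if st[i,4]>60])
E
```

```text
yellow [([0.5779, 0.1042], [0.578, 0.1043], 0.0853, 214), ([0.5523, 0.0858], [0.5712, 0.1007], 0.0292, 161)]
green [([0.542, 0.1544], [0.5416, 0.1547], 0.0855, 201), ([0.5133, 0.1319], [0.5316, 0.1449], 0.0295, 137)]
blue [([0.5042, 0.1996], [0.5041, 0.1996], 0.0854, 216), ([0.477, 0.1795], [0.4969, 0.1958], 0.0295, 152)]
pink [([0.466, 0.2387], [0.4701, 0.244], 0.0825, 27), (None, 0)]
old deck 4198 0.0258 ((522.9058227539062, 179.51617431640625), (101.18225860595703, 242.38311767578125), 37.58497619628906)
old red 527 0.0332 ((444.2786865234375, 281.2903137207031), (100.02153015136719, 20.735244750976562), 37.5403938293457)
 floor [169.7 150.8] 640 [0.5991 0.2279 0.006 ]
 floor [227.8 161.5] 137 [0.5741 0.1094 0.006 ]
 floor [207.4 178.7] 146 [0.5396 0.1517 0.006 ]
 floor [184.1 196.8] 124 [0.5038 0.1995 0.006 ]
 floor [160.3 217.2] 144 [0.4633 0.2481 0.006 ]
new deck 4479 0.0255 ((539.641845703125, -224.63340759277344), (245.1964874267578, 100.71005249023438), 76.49052429199219)
new red 466 0.0331 ((509.5110778808594, -349.07080078125), (20.01056480407715, 99.56359100341797), 76.96
[... 640 characters left out ...]
177.0, 194.0], 293, [0.518, 0.215, 0.089]), ([151.0, 211.0], 314, [0.486, 0.265, 0.089]), ([140.0, 227.0], 508, [0.488, 0.316, 0.039]), ([155.0, 275.0], 309, [0.366, 0.258, 0.083]), ([260.0, 407.0], 1514, [0.166, 0.115, 0.223])]
0.05 [([292.0, 62.0], 603, [0.781, 0.009, 0.089]), ([540.0, 126.0], 3823, [0.718, -0.468, 0.067]), ([226.0, 153.0], 250, [0.593, 0.119, 0.088]), ([200.0, 173.0], 253, [0.557, 0.17, 0.089]), ([93.0, 174.0], 297, [0.559, 0.375, 0.083]), ([176.0, 193.0], 261, [0.518, 0.215, 0.089]), ([150.0, 211.0], 275, [0.486, 0.265, 0.089]), ([154.0, 276.0], 268, [0.366, 0.258, 0.083]), ([260.0, 407.0], 1514, [0.166, 0.115, 0.223])]
0.1 [([260.0, 407.0], 1514, [0.166, 0.115, 0.223])]
```

```bash
cat > go.py <<'E'
import sys; from h import *
x,y,z,yaw=map(float,sys.argv[1:])   # target TCP, yaw = angle of tool y in deg
o=readout.get_obs(); R=cv2.Rodrigues(np.array(o['eef_rot']))[0]
d=R.T@(np.array([x,y,z])-o['position']); cur=np.degrees(np.arctan2(R[1,1],R[0,1]))
w=(yaw-cur+180)%360-180
print('pos',o['position'].round(4),'yaw',cur.round(2),'shift',d.round(4),'turn',-np.radians(w).round(3),'t',round(o['t'],2),'w',round(o['width'],4),'gf',round(float(o['gripper_force']),1),'F',o['wrist_force'].round(1),'tilt z',R[:,2].round(3),'q',o['joints'].round(2))
E
python3 - <<'E'
from m import *
c=cam('top');P=cloud(c)
for n,(u0,v0,u1,v1) in dict(pink=(136,198,168,225),blue=(165,180,190,205),green=(188,160,214,184),yellow=(214,140,240,166)).items():
    w=np.zeros((420,560),bool); w[v0:v1,u0:u1]=1; w&=P[...,2]>.08
    v,u=np.nonzero(w); print(n,len(u),ray(c,u.mean(),v.mean(),.086).round(4), masks(c)[0][w].mean())
E
python3 go.py .578 .1045 .17 217.7
```

```text
pink 215 [0.4721 0.2489 0.086 ] 156.12558139534883
blue 212 [0.5043 0.2003 0.086 ] 108.29716981132076
green 212 [0.5421 0.1552 0.086 ] 64.08962264150944
yellow 211 [0.5779 0.1044 0.086 ] 30.77251184834123
pos [ 0.1429 -0.6081  0.2306] yaw 103.22 shift [-0.5865  0.5941  0.0614] turn -1.998 t 0.2 w 0.0853 gf 0.0 F [ 0.2 -0.6  0.2] tilt z [-0.     0.001 -1.   ] q [-1.08  0.39  0.01 -0.   -1.19 -0.26]
```

```bash
python3 -m creep '1 -0.014 0.014 0 -0.05; 1 -0.042 0.042 0 -0.15; 1 -0.07 0.07 0 -0.27; 1 -0.098 0.098 0 -0.39; 1 -0.126 0.126 0 -0.51; 1 -0.154 0.154 0 -0.63; 1 -0.182 0.182 0 -0.75; 1 -0.21 0.21 0 -0.86' && python3 go.py .578 .1045 .17 217.7
```

```text
t: 0.87
position: [0.2998, -0.3542, 0.2313]
eef_rot: [-1.637, 2.681, -0.0]
wrist_force: [2.3, -0.8, -0.0]
width: 0.0855
gripper_force: 0.0
pos [ 0.2998 -0.3542  0.2313] yaw 152.81 shift [-0.5351 -0.0379  0.0614] turn -1.133 t 0.87 w 0.0855 gf 0.0 F [ 2.3 -0.8 -0. ] tilt z [ 0.  0. -1.] q [-0.52  0.11 -0.37 -0.   -1.09  0.04]
```

```bash
python3 -m creep '1 -0.037 -0.003 0 -0.1; 1 -0.075 -0.006 0 -0.2; 1 -0.113 -0.009 0 -0.3; 1 -0.151 -0.012 0 -0.4; 1 -0.19 -0.015 0 -0.5; 1 -0.228 -0.018 0 -0.6; 1 -0.266 -0.021 0 -0.7; 1 -0.3 -0.024 0 -0.8' && python3 go.py .578 .1045 .17 217.7
```

```text
t: 1.53
position: [0.4599, -0.0988, 0.2315]
eef_rot: [-2.552, 1.831, -0.001]
wrist_force: [0.4, -1.1, 0.6]
width: 0.085
gripper_force: 0.0
pos [ 0.4599 -0.0988  0.2315] yaw -161.33 shift [-0.1547 -0.1769  0.0616] turn -0.332 t 1.53 w 0.085 gf 0.0 F [ 0.4 -1.1  0.6] tilt z [ 0.001  0.    -1.   ] q [ 0.14  0.12 -0.35 -0.   -1.1   0.19]
```

```bash
python3 - <<'E'
from h import *
# rim check of the white wells at deck height: dark/bright step by Canny+ellipse
c=cam('top'); g=cv2.cvtColor(c['image'],cv2.COLOR_RGB2GRAY)
P=cloud(c); q=((P[...,2]<.0215)).astype(np.uint8)
for u,v in((348,163),(378,170),(408,177),(437,182)):
    r=q[v-18:v+18,u-18:u+18]
    n,L,st,ce=cv2.connectedComponentsWithStats(r); i=L[18,18]
    ct=max(cv2.findContours((L==i).astype(np.uint8),0,1)[0],key=len)
    (eu,ev),ax,_=cv2.fitEllipse(ct); print(ray(c,eu+u-18,ev+v-18,.026).round(4),np.round(ax,1))
E
```

```text
[ 0.5624 -0.1326  0.026 ] [41.  41.5]
[ 0.547  -0.1922  0.026 ] [41.4 41.4]
[ 0.5314 -0.2518  0.026 ] [41.4 41.4]
[ 0.5199 -0.3097  0.026 ] [41.4 41.4]
```

```bash
python3 -m creep '1 -0.025 -0.03 0.008 -0.08; 1 -0.05 -0.058 0.018 -0.17; 1 -0.075 -0.086 0.028 -0.25; 1 -0.1 -0.115 0.04 -0.3; 1 -0.125 -0.143 0.05 -0.332; 1 -0.142 -0.163 0.058 -0.332; 1 -0.1545 -0.177 0.0615 -0.332; 1 -0.1545 -0.177 0.0615 -0.332' && python3 go.py .578 .1045 .045 217.7
```

```text
t: 2.25
position: [0.5797, 0.1039, 0.1682]
eef_rot: [2.817, -1.389, -0.001]
wrist_force: [-0.0, -0.7, 0.5]
width: 0.0853
gripper_force: 0.0
pos [0.5797 0.1039 0.1682] yaw -142.5 shift [-0.0015  0.0008  0.1232] turn -0.003 t 2.25 w 0.0853 gf 0.0 F [-0.  -0.7  0.5] tilt z [-0.001 -0.001 -1.   ] q [ 0.45  0.38 -0.17  0.   -1.02  0.2 ]
```

```bash
python3 -m creep '1 -0.001 0.001 0.02 0; 1 -0.001 0.001 0.045 0; 1 -0.001 0.001 0.07 0; 1 -0.001 0.001 0.095 0; 1 -0.001 0.001 0.112 0; 1 -0.001 0.001 0.12 0; 1 -0.001 0.001 0.123 0; 0.5 -0.001 0.001 0.123 0' 30 && python3 -m creep '0.45 0 0 0 0; 0.3 0 0 0 0; 0.25 0 0 0 0; 0.2 0 0 0 0; 0.1 0 0 0 0; 0 0 0 0 0; 0 0 0 0 0; 0 0 0 0 0' 30 && python3 go.py .578 .1045 .045 217.7
```

```text
t: 2.92
position: [0.5773, 0.1011, 0.0471]
eef_rot: [2.815, -1.394, 0.0]
wrist_force: [0.6, -0.0, 0.5]
width: 0.0756
gripper_force: 0.0
t: 3.58
position: [0.5779, 0.1019, 0.0479]
eef_rot: [-2.815, 1.392, -0.002]
wrist_force: [-1.0, 0.2, 6.4]
width: 0.0296
gripper_force: 30.5
pos [0.5779 0.1019 0.0479] yaw -142.61 shift [-0.0021 -0.0017  0.0029] turn -0.005 t 3.58 w 0.0296 gf 30.5 F [-1.   0.2  6.4] tilt z [ 0.002  0.    -1.   ] q [ 0.45  0.51 -0.31  0.   -0.75  0.2 ]
```

```bash
python3 -m creep '0 0 0 -0.005 0; 0 0 0 -0.015 0; 0 0 0 -0.03 0; 0 0 0 -0.05 0; 0 0 0 -0.075 0; 0 0 0 -0.1 0; 0 0 0 -0.115 0; 0 0 0 -0.123 0' && python3 go.py .519 -.3115 .17 166.5 && python3 - <<'E'
from h import *
save(cam('side'),'side1.png')
E
```

```text
t: 4.25
position: [0.5781, 0.1019, 0.1729]
eef_rot: [-2.813, 1.391, -0.005]
wrist_force: [-0.5, 0.9, -0.8]
width: 0.0291
gripper_force: 30.3
pos [0.5781 0.1019 0.1729] yaw -142.63 shift [0.2927 0.2979 0.002 ] turn 0.888 t 4.25 w 0.0291 gf 30.3 F [-0.5  0.9 -0.8] tilt z [ 0.004  0.002 -1.   ] q [ 0.45  0.37 -0.18  0.   -1.02  0.2 ]
```

View pics/side1.png

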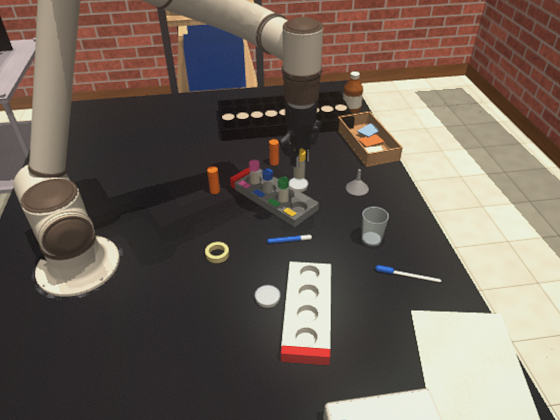

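The yellow vial hangs upright in the gripper at about (300,168), clear of the rack. I'll carry it to the white rack.

```bash
python3 -m creep '0 0.01 0.01 0 0.03; 0 0.027 0.027 0 0.1; 0 0.05 0.05 0 0.18; 0 0.075 0.075 0 0.26; 0 0.1 0.1 0 0.34; 0 0.125 0.125 0 0.42; 0 0.15 0.15 0 0.5; 0 0.175 0.178 0 0.58' && python3 go.py .519 -.3115 .17 166.5
```

```text
t: 4.97
position: [0.5403, -0.1473, 0.1681]
eef_rot: [2.293, -2.144, -0.004]
wrist_force: [0.9, 0.5, -1.0]
width: 0.0291
gripper_force: 30.2
pos [ 0.5403 -0.1473  0.1681] yaw -176.15 shift [ 0.1624  0.0323 -0.0019] turn 0.303 t 4.97 w 0.0291 gf 30.2 F [ 0.9  0.5 -1. ] tilt z [-0.003  0.    -1.   ] q [ 0.02  0.33 -0.24 -0.   -1.    0.04]
```

```bash
python3 -m creep '0 0.025 0.005 0 0.05; 0 0.05 0.01 0 0.1; 0 0.075 0.015 0 0.15; 0 0.1 0.02 0 0.2; 0 0.125 0.025 0 0.25; 0 0.145 0.029 0 0.28; 0 0.157 0.0315 0 0.303; 0 0.1624 0.0325 0 0.303' && python3 -m creep '0 0 0 0 0;0 0 0 0 0' && python3 go.py .519 -.3115 .17 166.5 && python3 - <<'E'
from m import *
c=cam('side'); save(c,'side2.png'); c=cam('top'); save(c,'top2.png')
print(readout.get_obs()['position'])
E
```

```text
t: 5.63
position: [0.5196, -0.3113, 0.1681]
eef_rot: [1.945, -2.465, -0.004]
wrist_force: [0.5, -0.4, -0.0]
width: 0.0296
gripper_force: 30.1
t: 5.8
position: [0.5208, -0.3093, 0.1691]
eef_rot: [1.951, -2.462, -0.002]
wrist_force: [0.0, 0.1, -0.9]
width: 0.0292
gripper_force: 30.1
pos [ 0.5208 -0.3093  0.1691] yaw 166.77 shift [ 0.0025  0.0013 -0.0009] turn 0.005 t 5.8 w 0.0292 gf 30.1 F [ 0.   0.1 -0.9] tilt z [-0.001  0.001 -1.   ] q [-0.27  0.4  -0.13 -0.   -1.04  0.04]
[ 0.52127197 -0.30881161  0.16966258]
```

View pics/side2.png

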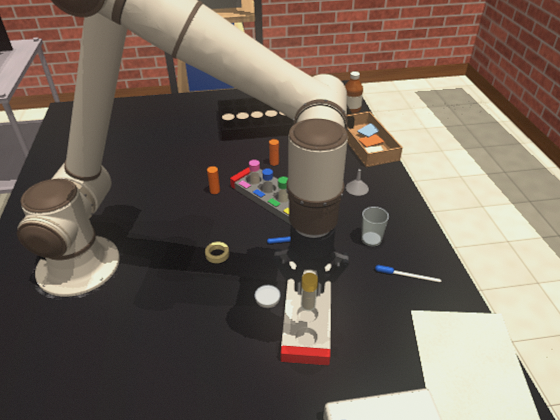

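```bash
python3 -m creep '0 0.002 0.001 0.008 0; 0 0.002 0.001 0.025 0; 0 0.002 0.001 0.045 0; 0 0.002 0.001 0.065 0; 0 0.002 0.001 0.08 0; 0 0.002 0.001 0.09 0; 0 0.002 0.001 0.095 0; 0 0.002 0.001 0.097 0' && python3 go.py .519 -.3115 .047 166.5 && python3 - <<'E'
from m import *
c=cam('side'); im=c['image'][230:380,250:370,::-1]; cv2.imwrite('pics/s3.png',cv2.resize(im,None,fx=4,fy=4))
E
```

```text
t: 6.57
position: [0.5196, -0.3111, 0.072]
eef_rot: [1.951, -2.461, -0.002]
wrist_force: [-0.3, 1.1, -0.3]
width: 0.0288
gripper_force: 30.1
pos [ 0.5196 -0.3111  0.072 ] yaw 166.81 shift [0.0005 0.0004 0.025 ] turn 0.005 t 6.57 w 0.0288 gf 30.1 F [-0.3  1.1 -0.3] tilt z [-0.001  0.    -1.   ] q [-0.27  0.51 -0.24  0.   -0.83  0.04]
```

View pics/s3.png

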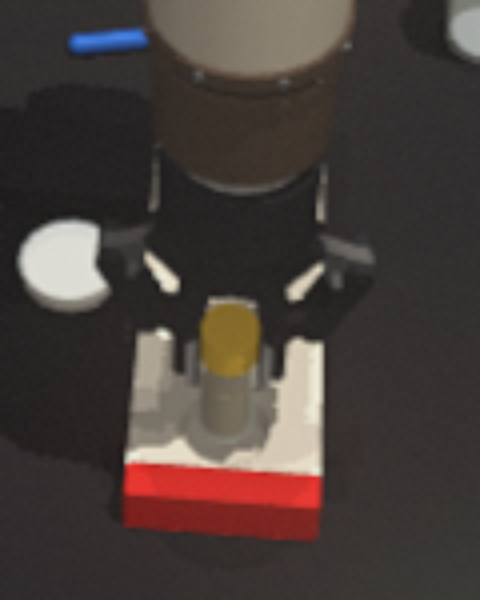

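The vial's foot at crop pixel (226,430) is over the well beside the red end. I'll lower it the rest of the way.

```bash
python3 -m creep '0 0 0 0.005 0; 0 0 0 0.01 0; 0 0 0 0.014 0; 0 0 0 0.018 0; 0 0 0 0.021 0; 0 0 0 0.023 0; 0 0 0 0.0245 0; 0 0 0 0.0245 0' && python3 go.py .519 -.3115 .047 166.5
```

```text
t: 7.28
position: [0.5198, -0.3116, 0.0483]
eef_rot: [1.951, -2.462, 0.0]
wrist_force: [-0.2, 0.2, -0.7]
width: 0.029
gripper_force: 30.3
pos [ 0.5198 -0.3116  0.0483] yaw 166.77 shift [0.0001 0.0008 0.0013] turn 0.005 t 7.28 w 0.029 gf 30.3 F [-0.2  0.2 -0.7] tilt z [-0. -0. -1.] q [-0.27  0.54 -0.26  0.   -0.78  0.04]
```

```bash
python3 -m creep '0 0 0 0.0007 0; 0 0 0 0.0014 0; 0 0 0 0.002 0; 0 0 0 0.002 0' && python3 go.py .519 -.3115 .047 166.5
```

```text
t: 7.62
position: [0.52, -0.3117, 0.048]
eef_rot: [-1.951, 2.462, -0.002]
wrist_force: [-2.4, 2.1, 7.4]
width: 0.0294
gripper_force: 30.9
pos [ 0.52   -0.3117  0.048 ] yaw 166.8 shift [0.    0.001 0.001] turn 0.005 t 7.62 w 0.0294 gf 30.9 F [-2.4  2.1  7.4] tilt z [ 0.001 -0.001 -1.   ] q [-0.27  0.54 -0.26  0.   -0.78  0.04]
```

```bash
python3 -m creep '0.4 0 0 0 0; 0.5 0 0 0 0; 0.6 0 0 0 0; 0.7 0 0 0 0; 0.7 0 0 0 0; 0.7 0 0 0 0' && python3 -m creep '0.7 0 0 -0.01 0; 0.7 0 0 -0.03 0; 0.7 0 0 -0.06 0; 0.7 0 0 -0.09 0; 0.7 0 0 -0.115 0; 0.7 -0.03 -0.003 -0.123 -0.1; 0.7 -0.065 -0.007 -0.123 -0.2; 0.7 -0.1 -0.01 -0.123 -0.3' && python3 go.py .542 .155 .17 217.7; python3 - <<'E'
from m import *
c=cam('side'); im=c['image'][230:380,250:370,::-1]; cv2.imwrite('pics/s4.png',cv2.resize(im,None,fx=4,fy=4))
E
```

```text
t: 8.12
position: [0.5197, -0.3115, 0.0461]
eef_rot: [1.951, -2.462, -0.0]
wrist_force: [-0.3, 0.3, -0.1]
width: 0.0598
gripper_force: 0.0
t: 8.78
position: [0.5531, -0.2161, 0.1715]
eef_rot: [-2.298, 2.139, -0.005]
wrist_force: [1.0, 0.4, -0.4]
width: 0.0599
gripper_force: 0.0
pos [ 0.5531 -0.2161  0.1715] yaw -175.88 shift [-0.3709 -0.0156  0.0013] turn -0.586 t 8.78 w 0.0599 gf 0.0 F [ 1.   0.4 -0.4] tilt z [ 0.004 -0.    -1.   ] q [-0.1   0.38 -0.16  0.   -1.03  0.17]
```

View pics/s4.png

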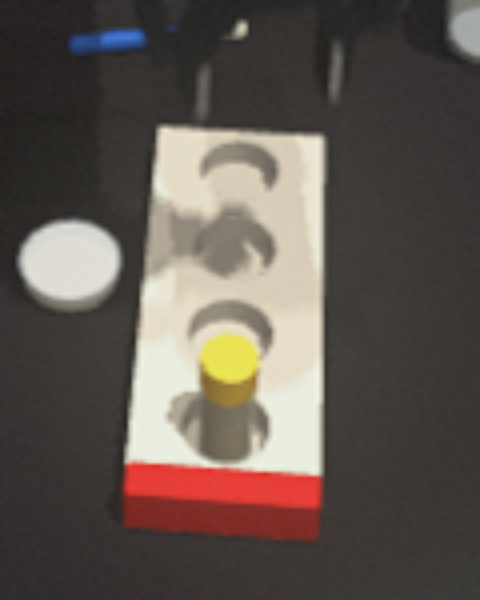

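The yellow vial stands upright in the well beside the red end, cap at crop (230,358). I'll measure its position in the rack from the top view while moving on to green.

```bash
python3 -m creep '0.8 -0.025 -0.001 0 -0.08; 0.8 -0.06 -0.003 0 -0.16; 0.8 -0.097 -0.004 0 -0.24; 0.8 -0.135 -0.006 0 -0.32; 0.8 -0.172 -0.007 0 -0.4; 0.8 -0.21 -0.009 0 -0.48; 0.8 -0.247 -0.01 0 -0.55; 0.8 -0.285 -0.012 0 -0.586' && python3 go.py .542 .155 .17 217.7; cat > chk.py <<'E'
from m import *
c=cam('top');P=cloud(c)
for k,v in caps(c,P,(300,110,480,220)).items():
    if v[0][0] is not None:
        d=np.array(v[0][0])-[.540,-.224]; print(k,v[0],'rack y %.4f x %.4f'%(d@[-.233,-.9725],d@[-.9725*-1*-1,.233]))
E
python3 chk.py
```

```text
t: 9.5
position: [0.5443, 0.0704, 0.1703]
eef_rot: [-2.819, 1.384, -0.001]
wrist_force: [0.1, 0.2, 0.5]
width: 0.0687
gripper_force: 0.0
pos [0.5443 0.0704 0.1703] yaw -142.3 shift [-0.0684 -0.0499  0.0003] turn -0.0 t 9.5 w 0.0687 gf 0.0 F [0.1 0.2 0.5] tilt z [ 0.001  0.    -1.   ] q [ 0.42  0.31 -0.27  0.   -0.99  0.23]
yellow ([0.5191, -0.3092], [0.5192, -0.3093], 0.0853, 206) rack y 0.0877 x 0.0005
```

Yellow sits at rack y 0.088, x 0.0005, well within tolerance. Next is green.

```bash
python3 -m creep '0.8 -0.018 -0.013 0 0; 0.8 -0.038 -0.028 0 0; 0.8 -0.055 -0.04 0 0; 0.8 -0.064 -0.047 0 0; 0.8 -0.0684 -0.05 0 0; 0.8 -0.0684 -0.05 0 0; 0.8 -0.0684 -0.05 0 0' && python3 go.py .542 .155 .046 217.7
```

```text
t: 10.13
position: [0.5426, 0.1528, 0.1694]
eef_rot: [2.817, -1.389, -0.0]
wrist_force: [0.0, -0.4, -0.8]
width: 0.0685
gripper_force: 0.0
pos [0.5426 0.1528 0.1694] yaw -142.49 shift [-0.0021 -0.0009  0.1234] turn -0.003 t 10.13 w 0.0685 gf 0.0 F [ 0.  -0.4 -0.8] tilt z [-0. -0. -1.] q [ 0.56  0.33 -0.23  0.   -1.    0.09]
```

```bash
python3 -m creep '0.8 -0.002 -0.001 0.015 0; 0.8 -0.002 -0.001 0.04 0; 0.8 -0.002 -0.001 0.07 0; 0.8 -0.002 -0.001 0.095 0; 0.8 -0.002 -0.001 0.112 0; 0.8 -0.002 -0.001 0.12 0; 0.8 -0.002 -0.001 0.123 0; 0.5 -0.002 -0.001 0.123 0' 30 && python3 -m creep '0.45 0 0 0 0; 0.3 0 0 0 0; 0.25 0 0 0 0; 0.2 0 0 0 0; 0.1 0 0 0 0; 0 0 0 0 0; 0 0 0 0 0; 0 0 0 0 0' 30 && python3 -m creep '0 0 0 -0.005 0; 0 0 0 -0.015 0; 0 0 0 -0.03 0; 0 0 0 -0.05 0; 0 0 0 -0.075 0; 0 0 0 -0.1 0; 0 0 0 -0.115 0; 0 0 0 -0.123 0' && python3 go.py .533 -.2532 .17 166.5
```

```text
t: 10.8
position: [0.5425, 0.1549, 0.0463]
eef_rot: [2.817, -1.39, -0.0]
wrist_force: [-0.2, 0.5, 0.7]
width: 0.0577
gripper_force: 0.0
t: 11.47
position: [0.5432, 0.156, 0.0476]
eef_rot: [-2.817, 1.387, -0.003]
wrist_force: [-0.3, -0.7, 6.2]
width: 0.029
gripper_force: 31.1
t: 12.13
position: [0.5431, 0.156, 0.1724]
eef_rot: [-2.815, 1.387, -0.004]
wrist_force: [-0.3, -0.5, -0.6]
width: 0.0295
gripper_force: 30.6
pos [0.5431 0.156  0.1724] yaw -142.46 shift [0.3183 0.2574 0.0015] turn 0.891 t 12.13 w 0.0295 gf 30.6 F [-0.3 -0.5 -0.6] tilt z [ 0.004  0.002 -1.   ] q [ 0.57  0.33 -0.23  0.   -1.    0.09]
```

```bash
python3 -m creep '0 0.011 0.009 0 0.03; 0 0.03 0.024 0 0.1; 0 0.055 0.044 0 0.18; 0 0.082 0.066 0 0.26; 0 0.109 0.088 0 0.34; 0 0.136 0.11 0 0.42; 0 0.163 0.132 0 0.5; 0 0.19 0.154 0 0.58' && python3 go.py .533 -.2532 .17 166.5
```

```text
t: 12.8
position: [0.5342, -0.091, 0.1681]
eef_rot: [2.296, -2.141, -0.004]
wrist_force: [0.7, 0.0, -0.5]
width: 0.0292
gripper_force: 30.5
pos [ 0.5342 -0.091   0.1681] yaw -175.99 shift [ 0.1617  0.0126 -0.0019] turn 0.306 t 12.8 w 0.0292 gf 30.5 F [ 0.7  0.  -0.5] tilt z [-0.003  0.    -1.   ] q [ 0.13  0.3  -0.29 -0.   -0.99 -0.06]
```

```bash
python3 -m creep '0 0.025 0.002 0 0.05; 0 0.05 0.004 0 0.1; 0 0.075 0.006 0 0.15; 0 0.1 0.008 0 0.2; 0 0.125 0.01 0 0.25; 0 0.145 0.0115 0 0.28; 0 0.157 0.0125 0 0.306; 0 0.1617 0.0126 0 0.306' && python3 -m creep '0 0 0 0 0;0 0 0 0 0' && python3 go.py .533 -.2532 .072 166.5
```

```text
t: 13.47
position: [0.5342, -0.2527, 0.168]
eef_rot: [1.945, -2.465, -0.003]
wrist_force: [0.2, -0.4, 0.2]
width: 0.0293
gripper_force: 30.6
t: 13.63
position: [0.535, -0.2506, 0.1688]
eef_rot: [1.951, -2.462, -0.002]
wrist_force: [-0.3, 0.1, -0.4]
width: 0.0288
gripper_force: 30.6
pos [ 0.535  -0.2506  0.1688] yaw 166.77 shift [0.003  0.0013 0.0968] turn 0.005 t 13.63 w 0.0288 gf 30.6 F [-0.3  0.1 -0.4] tilt z [-0.001  0.001 -1.   ] q [-0.16  0.38 -0.17 -0.   -1.03 -0.07]
```

```bash
python3 -m creep '0 0.003 0.001 0.008 0; 0 0.003 0.001 0.025 0; 0 0.003 0.001 0.045 0; 0 0.003 0.001 0.065 0; 0 0.003 0.001 0.08 0; 0 0.003 0.001 0.09 0; 0 0.003 0.001 0.095 0; 0 0.003 0.001 0.097 0' && python3 -m creep '0 0 0 0.005 0; 0 0 0 0.01 0; 0 0 0 0.014 0; 0 0 0 0.018 0; 0 0 0 0.021 0; 0 0 0 0.023 0; 0 0 0 0.0245 0; 0 0 0 0.0245 0' && python3 -m creep '0 0 0 0.0007 0; 0 0 0 0.0012 0; 0 0 0 0.0017 0; 0 0 0 0.0017 0' && python3 go.py .533 -.2532 .047 166.5
```

```text
t: 14.3
position: [0.5335, -0.2532, 0.0715]
eef_rot: [1.951, -2.461, -0.002]
wrist_force: [-0.0, 0.2, 0.7]
width: 0.0296
gripper_force: 30.6
t: 14.97
position: [0.5338, -0.2539, 0.0478]
eef_rot: [1.951, -2.463, 0.0]
wrist_force: [-0.3, 0.3, -0.5]
width: 0.0291
gripper_force: 30.6
t: 15.3
position: [0.534, -0.2539, 0.0477]
eef_rot: [-1.951, 2.462, -0.001]
wrist_force: [-1.8, 0.5, 7.2]
width: 0.0292
gripper_force: 31.4
pos [ 0.534  -0.2539  0.0477] yaw 166.8 shift [-0.0005  0.0012  0.0007] turn 0.005 t 15.3 w 0.0292 gf 31.4 F [-1.8  0.5  7.2] tilt z [ 0.001 -0.001 -1.   ] q [-0.17  0.52 -0.3   0.   -0.76 -0.06]
```

```bash
python3 -m creep '0.4 0 0 0 0; 0.5 0 0 0 0; 0.6 0 0 0 0; 0.7 0 0 0 0; 0.7 0 0 0 0; 0.7 0 0 0 0' && python3 -m creep '0.7 0 0 -0.01 0; 0.7 0 0 -0.03 0; 0.7 0 0 -0.06 0; 0.7 0 0 -0.09 0; 0.7 0 0 -0.115 0; 0.7 -0.03 -0.003 -0.123 -0.1; 0.7 -0.065 -0.007 -0.123 -0.2; 0.7 -0.1 -0.01 -0.123 -0.3' && python3 go.py .5043 .2 .17 217.7
```

```text
t: 15.8
position: [0.5337, -0.2538, 0.0459]
eef_rot: [1.951, -2.463, -0.0]
wrist_force: [0.5, -0.4, 0.2]
width: 0.0597
gripper_force: 0.0
t: 16.47
position: [0.5671, -0.1583, 0.1714]
eef_rot: [-2.298, 2.138, -0.004]
wrist_force: [-0.1, -0.5, 0.4]
width: 0.0597
gripper_force: 0.0
pos [ 0.5671 -0.1583  0.1714] yaw -175.88 shift [-0.3619  0.0369  0.0011] turn -0.586 t 16.47 w 0.0597 gf 0.0 F [-0.1 -0.5  0.4] tilt z [ 0.004 -0.    -1.   ] q [ 0.    0.37 -0.17  0.   -1.02  0.07]
```

```bash
python3 -m creep '0.8 -0.025 0.002 0 -0.08; 0.8 -0.06 0.006 0 -0.16; 0.8 -0.097 0.01 0 -0.24; 0.8 -0.135 0.014 0 -0.32; 0.8 -0.172 0.018 0 -0.4; 0.8 -0.21 0.022 0 -0.48; 0.8 -0.247 0.026 0 -0.55; 0.8 -0.285 0.029 0 -0.586' && python3 go.py .5043 .2 .17 217.7; python3 chk.py
```

```text
t: 17.13
position: [0.5171, 0.1252, 0.1702]
eef_rot: [-2.819, 1.384, -0.001]
wrist_force: [0.7, -0.3, -0.0]
width: 0.0689
gripper_force: 0.0
pos [0.5171 0.1252 0.1702] yaw -142.29 shift [-0.067  -0.0356  0.0002] turn 0.0 t 17.13 w 0.0689 gf 0.0 F [ 0.7 -0.3 -0. ] tilt z [ 0.001  0.    -1.   ] q [ 0.54  0.28 -0.31  0.   -0.98  0.12]
yellow ([0.5191, -0.3091], [0.5188, -0.3091], 0.0853, 207) rack y 0.0876 x 0.0005
green ([0.5329, -0.2524], [0.5322, -0.2523], 0.0852, 198) rack y 0.0293 x 0.0003
```

Green is placed accurately. Next is blue.

```bash
python3 -m creep '0.8 -0.018 -0.01 0 0; 0.8 -0.038 -0.02 0 0; 0.8 -0.055 -0.029 0 0; 0.8 -0.063 -0.034 0 0; 0.8 -0.067 -0.0356 0 0; 0.8 -0.067 -0.0356 0 0; 0.8 -0.067 -0.0356 0 0' && python3 go.py .5043 .2 .046 217.7
```

```text
t: 17.77
position: [0.5052, 0.1978, 0.1692]
eef_rot: [2.817, -1.389, -0.0]
wrist_force: [0.5, 0.2, -0.5]
width: 0.068
gripper_force: 0.0
pos [0.5052 0.1978 0.1692] yaw -142.49 shift [-0.0023 -0.0007  0.1232] turn -0.003 t 17.77 w 0.068 gf 0.0 F [ 0.5  0.2 -0.5] tilt z [-0. -0. -1.] q [ 0.67  0.3  -0.29  0.   -0.99 -0.02]
```

```bash
python3 -m creep '0.8 -0.002 -0.001 0.015 0; 0.8 -0.002 -0.001 0.04 0; 0.8 -0.002 -0.001 0.07 0; 0.8 -0.002 -0.001 0.095 0; 0.8 -0.002 -0.001 0.112 0; 0.8 -0.002 -0.001 0.12 0; 0.8 -0.002 -0.001 0.123 0; 0.5 -0.002 -0.001 0.123 0' 30 && python3 -m creep '0.45 0 0 0 0; 0.3 0 0 0 0; 0.25 0 0 0 0; 0.2 0 0 0 0; 0.1 0 0 0 0; 0 0 0 0 0; 0 0 0 0 0; 0 0 0 0 0' 30 && python3 -m creep '0 0 0 -0.005 0; 0 0 0 -0.015 0; 0 0 0 -0.03 0; 0 0 0 -0.05 0; 0 0 0 -0.075 0; 0 0 0 -0.1 0; 0 0 0 -0.115 0; 0 0 0 -0.123 0' && python3 go.py .547 -.1948 .17 166.5
```

```text
t: 18.43
position: [0.5051, 0.2, 0.0461]
eef_rot: [2.817, -1.39, -0.0]
wrist_force: [0.1, -0.3, 0.6]
width: 0.0579
gripper_force: 0.0
t: 19.1
position: [0.5056, 0.2011, 0.0474]
eef_rot: [-2.817, 1.387, -0.002]
wrist_force: [0.1, -0.1, 5.5]
width: 0.0292
gripper_force: 30.7
t: 19.77
position: [0.5055, 0.2011, 0.1721]
eef_rot: [-2.815, 1.387, -0.003]
wrist_force: [0.6, 0.0, 0.5]
width: 0.0292
gripper_force: 30.3
pos [0.5055 0.2011 0.1721] yaw -142.46 shift [0.3392 0.2084 0.0013] turn 0.891 t 19.77 w 0.0292 gf 30.3 F [0.6 0.  0.5] tilt z [ 0.004  0.003 -1.   ] q [ 0.68  0.3  -0.28  0.   -0.99 -0.02]
```

```bash
python3 -m creep '0 0.011 0.007 0 0.03; 0 0.03 0.019 0 0.1; 0 0.055 0.034 0 0.18; 0 0.082 0.05 0 0.26; 0 0.109 0.067 0 0.34; 0 0.136 0.084 0 0.42; 0 0.163 0.1 0 0.5; 0 0.19 0.117 0 0.58' && python3 go.py .547 -.1948 .17 166.5
```

```text
t: 20.43
position: [0.5265, -0.0235, 0.1678]
eef_rot: [2.296, -2.141, -0.003]
wrist_force: [1.4, -0.4, -0.2]
width: 0.0294
gripper_force: 30.2
pos [ 0.5265 -0.0235  0.1678] yaw -176.0 shift [ 0.1723 -0.0085 -0.0022] turn 0.305 t 20.43 w 0.0294 gf 30.2 F [ 1.4 -0.4 -0.2] tilt z [-0.003 -0.    -1.   ] q [ 0.26  0.28 -0.32 -0.   -0.97 -0.19]
```

```bash
python3 -m creep '0 0.027 -0.001 0 0.05; 0 0.054 -0.003 0 0.1; 0 0.081 -0.004 0 0.15; 0 0.108 -0.005 0 0.2; 0 0.135 -0.007 0 0.25; 0 0.155 -0.008 0 0.28; 0 0.167 -0.0085 0 0.305; 0 0.1723 -0.0085 0 0.305' && python3 -m creep '0 0 0 0 0;0 0 0 0 0' && python3 go.py .547 -.1948 .072 166.5
```

```text
t: 21.1
position: [0.5481, -0.1942, 0.1677]
eef_rot: [1.946, -2.464, -0.003]
wrist_force: [-1.0, 0.2, -1.2]
width: 0.0291
gripper_force: 30.3
t: 21.27
position: [0.5486, -0.1921, 0.1686]
eef_rot: [1.952, -2.461, -0.002]
wrist_force: [1.2, 0.7, -0.3]
width: 0.0296
gripper_force: 30.3
pos [ 0.5486 -0.1921  0.1686] yaw 166.83 shift [0.003  0.0008 0.0966] turn 0.006 t 21.27 w 0.0296 gf 30.3 F [ 1.2  0.7 -0.3] tilt z [-0.001  0.    -1.   ] q [-0.06  0.36 -0.19 -0.   -1.02 -0.17]
```

```bash
python3 -m creep '0 0.003 0.001 0.008 0; 0 0.003 0.001 0.025 0; 0 0.003 0.001 0.045 0; 0 0.003 0.001 0.065 0; 0 0.003 0.001 0.08 0; 0 0.003 0.001 0.09 0; 0 0.003 0.001 0.095 0; 0 0.003 0.001 0.097 0' && python3 -m creep '0 0 0 0.005 0; 0 0 0 0.01 0; 0 0 0 0.014 0; 0 0 0 0.018 0; 0 0 0 0.021 0; 0 0 0 0.023 0; 0 0 0 0.0245 0; 0 0 0 0.0245 0' && python3 -m creep '0 0 0 0.0007 0; 0 0 0 0.0012 0; 0 0 0 0.0017 0; 0 0 0 0.0017 0' && python3 go.py .547 -.1948 .047 166.5
```

```text
t: 21.93
position: [0.5472, -0.1947, 0.0713]
eef_rot: [1.952, -2.46, -0.002]
wrist_force: [-0.0, 0.4, -0.8]
width: 0.029
gripper_force: 30.3
t: 22.6
position: [0.5476, -0.1953, 0.0476]
eef_rot: [1.952, -2.462, 0.0]
wrist_force: [0.2, 0.1, -0.3]
width: 0.0294
gripper_force: 30.3
t: 22.93
position: [0.5478, -0.1954, 0.0474]
eef_rot: [-1.952, 2.461, -0.001]
wrist_force: [-2.5, 0.4, 6.9]
width: 0.0293
gripper_force: 31.1
pos [ 0.5478 -0.1954  0.0474] yaw 166.86 shift [-0.0004  0.0009  0.0004] turn 0.006 t 22.93 w 0.0293 gf 31.1 F [-2.5  0.4  6.9] tilt z [ 0.001 -0.001 -1.   ] q [-0.06  0.5  -0.32  0.   -0.74 -0.17]
```

```bash
python3 -m creep '0.4 0 0 0 0; 0.5 0 0 0 0; 0.6 0 0 0 0; 0.7 0 0 0 0; 0.7 0 0 0 0; 0.7 0 0 0 0' && python3 -m creep '0.7 0 0 -0.01 0; 0.7 0 0 -0.03 0; 0.7 0 0 -0.06 0; 0.7 0 0 -0.09 0; 0.7 0 0 -0.115 0; 0.7 -0.03 -0.003 -0.123 -0.1; 0.7 -0.065 -0.007 -0.123 -0.2; 0.7 -0.1 -0.01 -0.123 -0.3' && python3 go.py .4712 .2489 .17 217.7
```

```text
t: 23.43
position: [0.5475, -0.1952, 0.0457]
eef_rot: [1.952, -2.462, -0.0]
wrist_force: [0.2, 0.1, -0.5]
width: 0.0596
gripper_force: 0.0
t: 24.1
position: [0.5808, -0.0996, 0.1713]
eef_rot: [-2.299, 2.137, -0.004]
wrist_force: [0.7, 0.3, -0.9]
width: 0.0598
gripper_force: 0.0
pos [ 0.5808 -0.0996  0.1713] yaw -175.82 shift [-0.3556  0.0839  0.0009] turn -0.585 t 24.1 w 0.0598 gf 0.0 F [ 0.7  0.3 -0.9] tilt z [ 0.004  0.    -1.   ] q [ 0.1   0.37 -0.17  0.   -1.02 -0.03]
```

```bash
python3 -m creep '0.8 -0.025 0.006 0 -0.08; 0.8 -0.06 0.014 0 -0.16; 0.8 -0.097 0.023 0 -0.24; 0.8 -0.135 0.032 0 -0.32; 0.8 -0.172 0.041 0 -0.4; 0.8 -0.21 0.05 0 -0.48; 0.8 -0.247 0.058 0 -0.55; 0.8 -0.285 0.067 0 -0.586' && python3 go.py .4712 .2489 .17 217.7; python3 chk.py
```

```text
t: 24.77
position: [0.4926, 0.1811, 0.17]
eef_rot: [-2.82, 1.383, -0.001]
wrist_force: [1.6, -0.5, 0.2]
width: 0.068
gripper_force: 0.0
pos [0.4926 0.1811 0.17  ] yaw -142.24 shift [-0.0667 -0.0246  0.    ] turn 0.001 t 24.77 w 0.068 gf 0.0 F [ 1.6 -0.5  0.2] tilt z [ 0.001  0.001 -1.   ] q [ 0.66  0.27 -0.33  0.   -0.97 -0.  ]
yellow ([0.5192, -0.3091], [0.5196, -0.309], 0.0852, 206) rack y 0.0876 x 0.0004
green ([0.533, -0.2524], [0.5322, -0.2523], 0.085, 196) rack y 0.0293 x 0.0002
blue ([0.5464, -0.1936], [0.5474, -0.1933], 0.0852, 211) rack y -0.0311 x 0.0009
```

```bash
python3 -m creep '0.8 -0.018 -0.007 0 0; 0.8 -0.038 -0.014 0 0; 0.8 -0.055 -0.02 0 0; 0.8 -0.063 -0.023 0 0; 0.8 -0.0667 -0.0246 0 0; 0.8 -0.0667 -0.0246 0 0; 0.8 -0.0667 -0.0246 0 0' && python3 go.py .4712 .2489 .046 217.7
```

```text
t: 25.4
position: [0.4722, 0.2468, 0.169]
eef_rot: [2.818, -1.388, -0.0]
wrist_force: [-0.1, -0.2, -1.3]
width: 0.0683
gripper_force: 0.0
pos [0.4722 0.2468 0.169 ] yaw -142.43 shift [-0.0023 -0.0005  0.123 ] turn -0.002 t 25.4 w 0.0683 gf 0.0 F [-0.1 -0.2 -1.3] tilt z [-0. -0. -1.] q [ 0.79  0.28 -0.31  0.   -0.98 -0.13]
```

```bash
python3 -m creep '0.8 -0.002 -0.001 0.015 0; 0.8 -0.002 -0.001 0.04 0; 0.8 -0.002 -0.001 0.07 0; 0.8 -0.002 -0.001 0.095 0; 0.8 -0.002 -0.001 0.112 0; 0.8 -0.002 -0.001 0.12 0; 0.8 -0.002 -0.001 0.123 0; 0.5 -0.002 -0.001 0.123 0' 30 && python3 -m creep '0.45 0 0 0 0; 0.3 0 0 0 0; 0.25 0 0 0 0; 0.2 0 0 0 0; 0.1 0 0 0 0; 0 0 0 0 0; 0 0 0 0 0; 0 0 0 0 0' 30 && python3 -m creep '0 0 0 -0.005 0; 0 0 0 -0.015 0; 0 0 0 -0.03 0; 0 0 0 -0.05 0; 0 0 0 -0.075 0; 0 0 0 -0.1 0; 0 0 0 -0.115 0; 0 0 0 -0.123 0' && python3 go.py .561 -.137 .17 166.5
```

```text
t: 26.07
position: [0.472, 0.249, 0.0458]
eef_rot: [2.818, -1.388, 0.0]
wrist_force: [-0.5, 0.4, 0.6]
width: 0.0577
gripper_force: 0.0
t: 26.73
position: [0.4725, 0.2502, 0.0472]
eef_rot: [-2.817, 1.385, -0.002]
wrist_force: [0.1, -0.4, 6.9]
width: 0.029
gripper_force: 31.4
t: 27.4
position: [0.4722, 0.2501, 0.1718]
eef_rot: [-2.815, 1.385, -0.002]
wrist_force: [0.3, -0.1, -0.4]
width: 0.0294
gripper_force: 31.0
pos [0.4722 0.2501 0.1718] yaw -142.4 shift [0.3609 0.1658 0.001 ] turn 0.892 t 27.4 w 0.0294 gf 31.0 F [ 0.3 -0.1 -0.4] tilt z [ 0.003  0.003 -1.   ] q [ 0.79  0.28 -0.3   0.   -0.98 -0.13]
```

```bash
python3 -m creep '0 0.011 0.005 0 0.03; 0 0.032 0.015 0 0.1; 0 0.058 0.027 0 0.18; 0 0.086 0.039 0 0.26; 0 0.114 0.052 0 0.34; 0 0.142 0.065 0 0.42; 0 0.17 0.078 0 0.5; 0 0.2 0.092 0 0.58' && python3 go.py .561 -.137 .17 166.5
```

```text
t: 28.07
position: [0.5196, 0.0328, 0.1676]
eef_rot: [2.297, -2.139, -0.003]
wrist_force: [0.6, 0.6, -1.0]
width: 0.0293
gripper_force: 30.9
pos [0.5196 0.0328 0.1676] yaw -175.93 shift [ 0.1723 -0.0293 -0.0025] turn 0.307 t 28.07 w 0.0293 gf 30.9 F [ 0.6  0.6 -1. ] tilt z [-0.003 -0.001 -1.   ] q [ 0.37  0.27 -0.34 -0.   -0.97 -0.3 ]
```

```bash
python3 -m creep '0 0.027 -0.005 0 0.05; 0 0.054 -0.009 0 0.1; 0 0.081 -0.014 0 0.15; 0 0.108 -0.018 0 0.2; 0 0.135 -0.023 0 0.25; 0 0.155 -0.026 0 0.28; 0 0.167 -0.028 0 0.307; 0 0.1723 -0.0293 0 0.307' && python3 -m creep '0 0 0 0 0;0 0 0 0 0' && python3 go.py .561 -.137 .072 166.5
```

```text
t: 28.73
position: [0.5621, -0.1364, 0.1675]
eef_rot: [1.945, -2.465, -0.003]
wrist_force: [0.4, 0.1, -0.9]
width: 0.0295
gripper_force: 30.9
t: 28.9
position: [0.5625, -0.1342, 0.1683]
eef_rot: [1.95, -2.462, -0.002]
wrist_force: [-0.4, 0.4, -0.6]
width: 0.029
gripper_force: 30.9
pos [ 0.5625 -0.1342  0.1683] yaw 166.78 shift [0.003  0.0007 0.0963] turn 0.005 t 28.9 w 0.029 gf 30.9 F [-0.4  0.4 -0.6] tilt z [-0.001  0.    -1.   ] q [ 0.05  0.36 -0.2  -0.   -1.01 -0.28]
```

```bash
python3 -m creep '0 0.003 0.001 0.008 0; 0 0.003 0.001 0.025 0; 0 0.003 0.001 0.045 0; 0 0.003 0.001 0.065 0; 0 0.003 0.001 0.08 0; 0 0.003 0.001 0.09 0; 0 0.003 0.001 0.095 0; 0 0.003 0.001 0.097 0' && python3 -m creep '0 0 0 0.005 0; 0 0 0 0.01 0; 0 0 0 0.014 0; 0 0 0 0.018 0; 0 0 0 0.021 0; 0 0 0 0.023 0; 0 0 0 0.0245 0; 0 0 0 0.0245 0' && python3 -m creep '0 0 0 0.0007 0; 0 0 0 0.0012 0; 0 0 0 0.0015 0; 0 0 0 0.0015 0' && python3 go.py .561 -.137 .047 166.5
```

```text
t: 29.57
position: [0.561, -0.1368, 0.0711]
eef_rot: [1.951, -2.461, -0.001]
wrist_force: [-1.1, -0.4, -1.0]
width: 0.0289
gripper_force: 30.9
t: 30.23
position: [0.5614, -0.1374, 0.0474]
eef_rot: [1.951, -2.463, 0.0]
wrist_force: [-0.3, -0.6, -1.6]
width: 0.0291
gripper_force: 30.8
t: 30.57
position: [0.5616, -0.1374, 0.0472]
eef_rot: [-1.951, 2.462, -0.001]
wrist_force: [-1.1, 1.4, 6.0]
width: 0.029
gripper_force: 31.5
pos [ 0.5616 -0.1374  0.0472] yaw 166.79 shift [-0.0003  0.0007  0.0002] turn 0.005 t 30.57 w 0.029 gf 31.5 F [-1.1  1.4  6. ] tilt z [ 0.001 -0.    -1.   ] q [ 0.04  0.5  -0.33  0.   -0.74 -0.27]
```

```bash
python3 -m creep '0.4 0 0 0 0; 0.5 0 0 0 0; 0.6 0 0 0 0; 0.7 0 0 0 0; 0.7 0 0 0 0; 0.7 0 0 0 0' && python3 -m creep '0.7 0 0 -0.01 0; 0.7 0 0 -0.03 0; 0.7 0 0 -0.06 0; 0.7 0 0 -0.09 0; 0.7 0 0 -0.115 0; 0.7 -0.03 0 -0.123 0; 0.7 -0.065 0 -0.123 0; 0.7 -0.1 0 -0.123 0' && python3 -m creep '0.7 -0.03 0 0 0; 0.7 -0.06 0 0 0; 0.7 -0.09 0 0 0; 0.7 -0.12 0 0 0; 0.7 -0.14 0 0 0; 0.7 -0.15 0 0 0; 0.7 -0.15 0 0 0; 0.7 -0.15 0 0 0' && python3 chk.py && python3 - <<'E'
from h import *
save(cam('top'),'top9.png'); save(cam('side'),'side9.png')
c=cam('top');P=cloud(c); q=(P[...,2]>.08)&(P[...,2]<.095); q[:, :330]=0; q[:,:]&=True
w=np.zeros_like(q); w[140:172,335:362]=1; q&=w; v,u=np.nonzero(q); p=ray(c,u.mean(),v.mean(),.086); d=p[:2]-[.54,-.224]; print(len(u),p.round(4),d@[-.233,-.9725],d@[-.9725,.233])
E
```

```text
t: 31.07
position: [0.5613, -0.1374, 0.0457]
eef_rot: [1.951, -2.462, -0.0]
wrist_force: [0.5, -0.7, 0.1]
width: 0.0597
gripper_force: 0.0
t: 31.73
position: [0.5848, -0.0394, 0.1712]
eef_rot: [-1.946, 2.462, -0.003]
wrist_force: [0.0, 0.4, -0.4]
width: 0.0599
gripper_force: 0.0
t: 32.4
position: [0.6183, 0.1057, 0.1691]
eef_rot: [1.951, -2.462, -0.0]
wrist_force: [-0.0, -0.5, -0.5]
width: 0.0602
gripper_force: 0.0
yellow ([0.5191, -0.3091], [0.5197, -0.309], 0.0853, 206) rack y 0.0876 x 0.0005
green ([0.5329, -0.2523], [0.5322, -0.2524], 0.0852, 199) rack y 0.0292 x 0.0003
blue ([0.5466, -0.1938], [0.5469, -0.1937], 0.0853, 210) rack y -0.0309 x 0.0006
pink ([0.5511, -0.126], [0.5512, -0.1269], 0.08, 11) rack y -0.0979 x 0.0120
184 [ 0.5599 -0.136   0.086 ] -0.09020268252853367 0.0011048873373272552
```

View pics/top9.png

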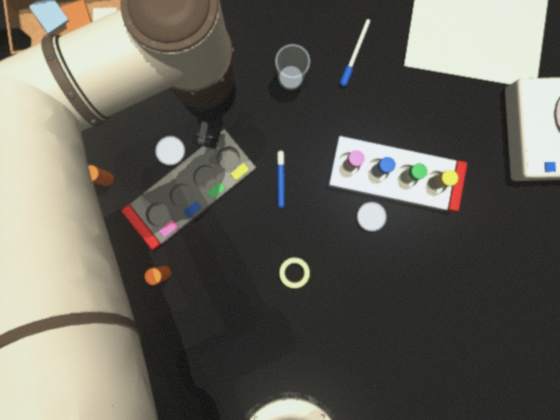

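View pics/side9.png

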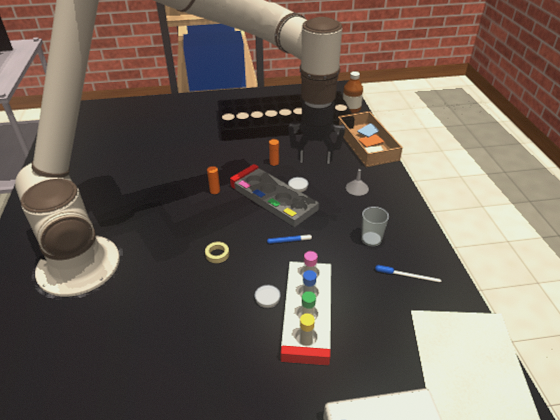

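Both views show all four vials upright in the white rack. In the top view pink is at (356,158), blue (387,165), green (418,171) and yellow (450,178), beside the red end. Each is within 3 mm of its well centre, and the gripper is clear.

```bash
python3 -c "
from workcell import sign_off; print(sign_off())"
```

```text
the job is handed in; nothing more can be done
None
```

All four vials now stand upright in the white rack in reverse order, each within about 3 mm of its well centre by the top camera, and the job was handed in at about 33 s of the 120 s allowed; the hand-in returned no verdict.

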